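Pass the chip rake through the guard window

TASK

Pick up the chip rake by its wooden grip and pass its head through the window of the upright guard, from the side it lies on to the far side; the head is wider than the window, so tilt it onto the diagonal to get it through. Behind the guard turn the head level again, square behind the window and some 3 to 10 cm beyond the guard, and finish holding the rake there by its grip, still, with the shank through the window and the rake touching neither the guard nor the other things. Leave the tin, the tape roll and the carton where they are.

Things in the scene. Friction and masses are not known exactly. Their poses are not given: they have to be found in the camera images.
- rake: T-shaped chip rake lying flat, about 0.25 kg, 306 mm long. Origin on the underside at the place to hold it, near its balance; z up, x along it towards the head. Wooden grip 22 mm wide (y), 34 high (z 0 to 34), x -130 to 50 mm. Steel shank 12 mm thick (16 at the grip), axis at z 8 to 10 mm, on to the head: aluminium bar 180 mm long (y), 16 high (z 0 to 16), 12 thick (x 164 to 176)
- rake_head (a point): centre of the rake's head bar, at x = 170, y = 0, z = 8 mm in the rake's frame; same axes as the rake
- guard: upright grey guard fixed to the bench, 209 mm wide (y), 240 high, 12 thick (x -6 to 6), feet 70 mm long, 8 high. Origin at the centre of its underside, z up, x level through the window from the rake's side to the far side. Clear window 165 wide, 150 high (z 60 to 210 mm), closed all round. The rake's head passes with its length 33 to 46 degrees from level, either way
- guard_window (a point): centre of the window (in the mid-plane of the guard, 135 mm above the bench); same axes as the guard. A tall board stands just past the far edge of the bench (about x = 0.6 to 0.65 here), so there is room to lean the hand back towards the robot when tilting the rake, but not away from it
- tin: round shallow tin with washers, 61 mm across, 24 mm high, on the bench beyond the guard; bystander. Origin at the centre of its underside
- tape_ring: roll of masking tape lying flat, 104 mm across, 25 mm high, on the bench beyond the guard; bystander. Origin at the centre of its underside
- carton: small white carton, 62x100x35 mm, on the rake's side; bystander. Origin at the centre of its underside

How it is judged:
On the way, in this order (a step that is already met when the one before it is completed fails the run):
1. the rake is lifted off the bench (height (world z) of rake_head above 0.04 m and contact force between rake and the fingers above 1 N), for 0.1 s.
2. the head, held, is in the window (x of rake_head in the frame of guard_window between -0.03 and 0.03 m and y of rake_head in the frame of guard_window between -0.05 and 0.05 m and z of rake_head in the frame of guard_window between -0.05 and 0.05 m and contact force between rake and the fingers above 1 N), for 0.04 s.
At the end, for the whole second after the job is handed in: Rake held still, shank through the window, grip on the near side: head centre 35-160 mm beyond the guard's mid-plane, within 70 mm sideways and 65 mm in height of the window's centre, level within 0.2 rad, shank within 0.35 rad of square, touching neither guard nor bystanders (x of rake_head in the frame of guard_window between 0.035 and 0.16 m and y of rake_head in the frame of guard_window between -0.07 and 0.07 m and z of rake_head in the frame of guard_window between -0.065 and 0.065 m and x of rake in the frame of guard_window below 0 m and y of rake in the frame of guard_window between -0.075 and 0.075 m and z of rake in the frame of guard_window between -0.075 and 0.075 m and angle between rake's own y axis and vertical between 1.37 and 1.77 rad and angle between the x axis of rake and the x axis of guard, either way round below 0.35 rad and contact force between rake and the fingers above 1 N and contact force between rake and guard below 0.1 N and contact force between rake and tin below 0.1 N and contact force between rake and tape_ring below 0.1 N and contact force between rake and carton below 0.1 N and linear speed of rake below 0.03 m/s); the arm keeps its last pose, push and grip.
It fails at once if a bystander (tin, tape roll, carton) is moved more than 25 mm (distance of any of tin, tape_ring, carton from where it was at the start of the episode above 0.025 m).
It also fails if it takes over 35 s, if anything falls off the work surface, if the arm or the gripper's body presses on something with over 40 N, if the wrist force passes 120 N, or if a joint passes its speed limit or range.

ROBOT

A 6-joint arm with a two-finger parallel gripper is mounted at the origin on the work surface; the furniture and walls round the work are solid. World frame = base frame: x ahead of the robot, y to its left, z up, the work surface at z = 0. Lengths are in m, angles in rad, forces in N, time in s.
With the tool pointing down it reaches from about 0.3 to 0.85 m from the base axis. Payload 5.4 kg.
Tool frame: the origin (TCP) lies at the very end of the fingers, on their centre line; the grasp point (between the pads) lies robot.hold_point_z behind it (robot.hold_point_z is the distance from the TCP to the grasp point, in m); z points along the fingers, y is the direction in which the jaws open and shut (so a half turn about z gives the same grasp; the last joint's range is limited). The gripper opens to 85 mm and grips with 20 to 120 N. Pads are 22 mm wide; open, the fingers measure 114 mm over their backs; the gripper's body (76 mm by 85 mm) begins 54 mm behind the grasp point. The pads swing forward as they close: fully open they stand 13 mm farther back than shut.
Start: joints at [-1.522, 0.158, 1.597, -0, 1.386, -0.21], TCP at [0.147, -0.556, 0.231] pointing down, gripper open.
Joint ranges: [-2.91, 2.91], [-0.94, 2.29], [0.18, 2.7], [-1.29, 4.43], [0.17, 2.64], [-3, 3]. Speed limits (rad/s): [2.57, 2.57, 3.14, 3.14, 3.14, 3.14].

INTERFACE

Orientations are given as a rotation vector (axis times angle).
In Python, from rig import robot, eyes gives the robot as it stands. The module is installed in compiled form; this text tells all that it offers.
- The arm moves only by the shell command python3 -m handwheel 'ROWS' [FORCE]. ROWS is text: rows parted by semicolons, each of 5 numbers parted by spaces: the shift along the tool's x, y, z in mm, then the turn about the tool's z in degrees, then the opening, from 0 (shut) to 1 (fully open). In form: x y z twist hand; .... A call has 1 to 20 rows; each row is the pose to reach, as a shift and turn from the pose commanded when the call began, along the tool's axes at that moment; what a row does not reach only later rows make up. A row lasts 1/10 s, in which the tool goes at most 50 mm and 8.59 degrees, less where a joint would pass 70% of its speed; a pose out of reach is approached as far as the arm can. A call with a gripper value outside its range is refused whole. The fingers move at their own pace and stop on an object; FORCE is the grip in N (left out, the last holds). Time passes only in rows, so rows that repeat a pose let the fingers close. It gives the time, the measured TCP pose, the force and the opening at its end, in the units of the state.
- robot.read_state(): the state, without advancing time (a new reading comes with each control period).
- eyes.camera(name): name is "side" or "top"; returns the picture (420x560x3 uint8, blue, green, red); there is no depth.
- eyes.camera_info(name): a dict with "vfov" (degrees; the focal length in pixels is half the picture's height over the tangent of half this angle, whatever the lens; pixels are square), "cx", "cy" (the principal point, pixels), "R" (3x3) and "t" (3): a world point X has camera coordinates R X + t. Camera axes: x right, y down, z forward; pixel columns grow to the right and rows downward; lengths in m; the calibration is good to about 2 mm. A picture is of the moment at which its call begins. camera_info takes no time and is no camera call.
- robot.job_done(): hands the job in, once; it reports no verdict.
The state is a dict: "time_s": time; "joint_pos": joint angles; "dq": joint speeds; "joint_efforts": joint torques, N m; "tool_pos": TCP position; "ee_rot": TCP orientation; "ft_force": force on the tool from outside, world axes, zero at the start; "moment": the same for the moment, N m; "gripper_width": finger opening in m.
Only numpy, scipy, OpenCV 4.12 (cv2) and the standard library are available. Lean on these libraries where they do the work, as an engineer would, in place of code of your own. Each camera call takes 0.05 s, during which the arm holds its last target. There are 200 camera calls.

## Working session

There is one attempt and no reset: what is moved stays moved. The work goes in short steps, Python scripts to look and compute and a shell command to move; the robot and the scene stay as the last step left them, time stands still between calls to the robot, and variables do not carry over. Pictures are saved under pics/ and viewed, on a budget of 10 in all, crops included, one or two more only if the job needs it, and the job is handed in when it is done.

```bash
mkdir -p pics; cat > h.py <<'E'
import numpy as np, cv2
from rig import robot, eyes
def cam(n):
    i=eyes.camera_info(n); f=210/np.tan(np.radians(i["vfov"]/2)); return f,i["cx"],i["cy"],np.array(i["R"]),np.array(i["t"])
def plane(n,u,v,z):
    f,cx,cy,R,t=cam(n); d=R.T@np.array([(u-cx)/f,(v-cy)/f,1]); c=-R.T@t
    return c+d*(z-c[2])/d[2]
def proj(n,X):
    f,cx,cy,R,t=cam(n); p=R@np.array(X)+t; return np.array([cx+f*p[0]/p[2],cy+f*p[1]/p[2]])
def snap(name):
    im=eyes.camera(name); return im
E
python3 - <<'E'
from h import *
s=robot.read_state()
print({k:np.round(v,3) for k,v in s.items()}, robot.hold_point_z)
a=[]
for n in("top","side"):
    im=eyes.camera(n); cv2.imwrite(f"pics/{n}0.png",im)
    f,cx,cy,R,t=cam(n); print(n,f,cx,cy,np.round(-R.T@t,3),np.round(R,2).tolist())
E
```

```text
{'time_s': np.float64(0.0), 'joint_pos': array([-1.522,  0.159,  1.598,  0.   ,  1.386, -0.21 ]), 'dq': array([-0.002,  0.   , -0.001, -0.002,  0.001, -0.001]), 'joint_efforts': array([-2.0000e-03, -3.9600e+01, -3.3143e+01, -0.0000e+00,  8.0000e-03,
       -0.0000e+00]), 'tool_pos': array([ 0.147, -0.555,  0.23 ]), 'ee_rot': array([-3.113, -0.405, -0.   ]), 'ft_force': array([ 0.167, -1.196,  0.204]), 'moment': array([ 0.01 ,  0.001, -0.023]), 'gripper_width': np.float64(0.086)} 0.0187
top 391.06992738312493 283.8039030722758 214.16417172928934 [0.305 0.007 0.984] [[0.01, -1.0, 0.02], [-0.99, -0.01, -0.11], [0.11, -0.02, -0.99]]
side 402.79232723931074 286.45925622254185 206.4770869799805 [ 0.786 -0.254  0.946] [[0.57, 0.82, 0.0], [0.73, -0.51, -0.46], [-0.37, 0.26, -0.89]]
```

View pics/top0.png

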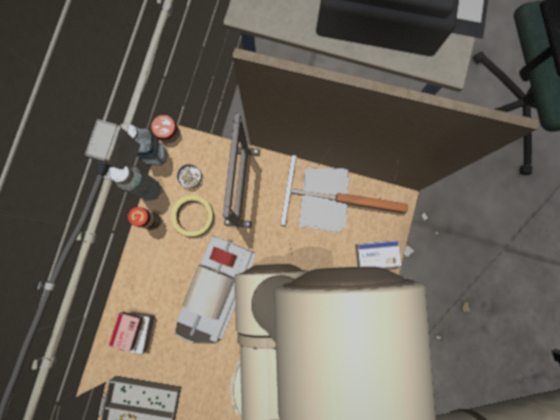

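View pics/side0.png

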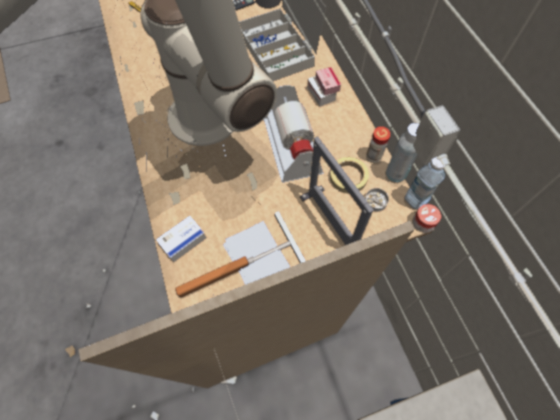

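```bash
python3 - <<'E'
from h import *
t=cv2.imread("pics/top0.png"); s=cv2.imread("pics/side0.png")
a=cv2.resize(t[105:240,205:305],None,fx=4,fy=4,interpolation=cv2.INTER_CUBIC)
b=cv2.resize(s[125:265,270:370],None,fx=4,fy=4,interpolation=cv2.INTER_CUBIC)
o=np.zeros((560,800,3),np.uint8); o[:540,:400]=a; o[:560,400:]=b
cv2.imwrite("pics/crop.png",o)
for n,im,zt in(("top",t,.034),("side",s,.034)):
    hsv=cv2.cvtColor(im,cv2.COLOR_BGR2HSV)
    m=cv2.inRange(hsv,(3,150,60),(14,255,220))
    c=max([c for c in cv2.findContours(m,0,2)[0]],key=lambda c:cv2.arcLength(cv2.convexHull(c),1) if cv2.contourArea(c)<2500 else 0)
    r=cv2.minAreaRect(c); bp=cv2.boxPoints(r); print(n,cv2.contourArea(c),r)
    for p in bp: print(np.round(p,1),np.round(plane(n,*p,.025),4))
for p in((293,157),(284,224),(288,190)): print("head",np.round(plane("top",*p,.016),4))
for p in((278,213),(302,262)): print("head side",np.round(plane("side",*p,.012),4))
E
```

```text
top 287.5 ((138.0, 216.0), (18.0, 20.0), 90.0)
[128. 207.] [0.4291 0.371  0.025 ]
[148. 207.] [0.4297 0.3223 0.025 ]
[148. 225.] [0.3853 0.3202 0.025 ]
[128. 225.] [0.3848 0.3687 0.025 ]
side 408.5 ((211.33900451660156, 276.15118408203125), (7.123988628387451, 74.66220092773438), 65.224853515625)
[176.  288.6] [ 0.4284 -0.3155  0.025 ]
[243.7 257.3] [ 0.454  -0.1453  0.025 ]
[246.7 263.7] [ 0.4719 -0.1482  0.025 ]
[178.9 295. ] [ 0.4459 -0.317   0.025 ]
head [ 0.5625 -0.034   0.016 ]
head [ 0.3918 -0.0125  0.016 ]
head [ 0.4775 -0.0219  0.016 ]
head side [ 0.3979 -0.0066  0.012 ]
head side [ 0.541  -0.0341  0.012 ]
```

View pics/crop.png

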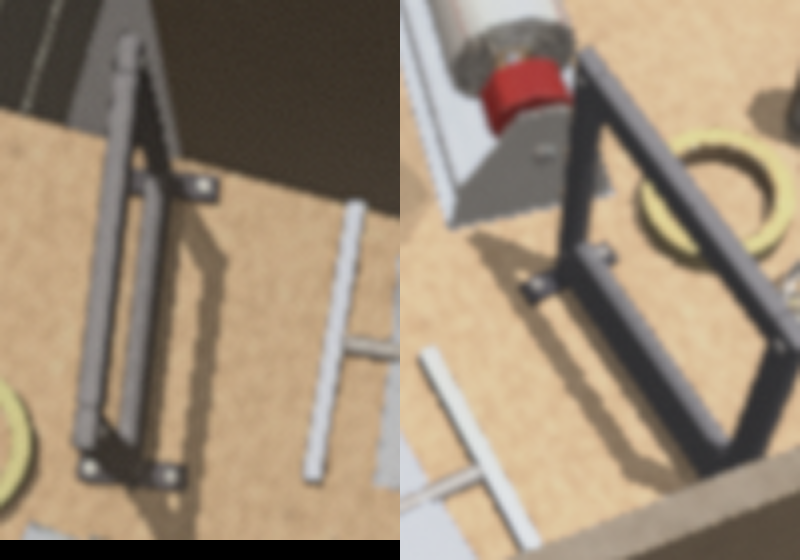

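```bash
python3 - <<'E'
from h import *
t=cv2.imread("pics/top0.png")
r=lambda n,u,v,z:np.round(plane(n,u,v,z),4)
A=lambda x,y:(205+x/4-.4,105+y/4-.4); B=lambda x,y:(270+(x-400)/4-.4,125+y/4-.4)
h1,h2=r("top",*A(357,203),.016),r("top",*A(313,480),.016)
print("head",h1,h2,np.linalg.norm(h1-h2),(h1+h2)/2)
p1,p2=r("top",*A(131,40),.24),r("top",*A(87,445),.24); print("guard top T",p1,p2,np.linalg.norm(p1-p2),(p1+p2)/2)
q1,q2=r("side",*B(797,345),.24),r("side",*B(586,52),.24); print("guard top S",q1,q2,np.linalg.norm(q1-q2),(q1+q2)/2)
print("near foot T",r("top",*A(81,468),.008),r("top",*A(187,476),.008)); print("far foot end T",r("top",*A(217,187),.008))
print("foot S",r("side",*B(524,290),.008),r("side",*B(612,253),.008))
hsv=cv2.cvtColor(t,cv2.COLOR_BGR2HSV); print(hsv[200,350],hsv[205,390])
m=cv2.inRange(hsv,(0,140,60),(16,255,255)); m[:,:325]=0;m[:185]=0;m[220:]=0;m[:,420:]=0
c=max(cv2.findContours(m,0,2)[0],key=cv2.contourArea); q=cv2.minAreaRect(c);print(q)
for p in cv2.boxPoints(q): print(r("top",*p,.03))
print("board",r("top",*A(180,160),0),r("top",418,190,0))
for n,u,v in (("tin",189,177),("tapeL",170,216),("tapeR",213,216),("carton",380,254)): print(n,r("top",u,v,.025))
E
```

```text
head [ 0.5669 -0.0361  0.016 ] [ 0.3902 -0.0097  0.016 ] 0.17866127168471624 [ 0.47855 -0.0229   0.016  ]
guard top T [0.5869 0.0855 0.24  ] [0.3862 0.1022 0.24  ] 0.20139359473429136 [0.48655 0.09385 0.24   ]
guard top S [0.591  0.0815 0.24  ] [0.3904 0.1033 0.24  ] 0.20178106947877936 [0.4907 0.0924 0.24  ]
near foot T [0.3971 0.1353 0.008 ] [0.3927 0.0691 0.008 ]
far foot end T [0.5783 0.0531 0.008 ]
foot S [0.3919 0.07   0.008 ] [0.403  0.1349 0.008 ]
[ 11 134 165] [ 12 144 172]
((382.5479736328125, 203.7360076904297), (47.3151969909668, 6.082104682922363), 10.30484676361084)
[ 0.4457 -0.1968  0.03  ]
[ 0.4607 -0.1997  0.03  ]
[ 0.4408 -0.3152  0.03  ]
[ 0.4258 -0.3121  0.03  ]
board [0.5981 0.0776 0.    ] [ 0.4842 -0.3566  0.    ]
tin [0.5059 0.2247 0.025 ]
tapeL [0.408  0.2676 0.025 ]
tapeR [0.409  0.1625 0.025 ]
carton [ 0.3194 -0.2484  0.025 ]
```

The top view shows the head bar from (294,156) to (283,225), the grip running to (407,208), and the guard's top bar from (237,115) to (226,216). The side view agrees with this. The tin, tape roll and carton are clear of the rake. The measured lengths check out: head 179 mm, guard about 202 mm between bar-end centres. Next I compute the approach.

```bash
cat >> h.py <<'E'
from scipy.spatial.transform import Rotation as Ro
G0=np.array([.489,.094]); GA=np.radians(90-5.2)          # guard centre, direction of its x axis
gx=np.array([np.cos(GA),np.sin(GA)]); gy=np.array([-gx[1],gx[0]])
def rows(pos,ydir):
    """shift in tool axes (mm) and twist (deg) from the present pose to TCP pos, with tool y along +-ydir (world angle, deg)"""
    s=robot.read_state(); R=Ro.from_rotvec(s["ee_rot"]).as_matrix()
    d=R.T@(np.array(pos)-s["tool_pos"])*1000
    a=np.degrees(np.arctan2(R[1,1],R[0,1])); w=(ydir-a+90)%180-90
    return np.round(d,1),round(-w,2)
E
python3 - <<'E'
from h import *
from scipy.optimize import least_squares
g=np.array([.4534,-.191])-.03*np.array([.148,.989]); print(g)
print(rows([*g,.10],-8.5)); print(rows([*g,.007],-8.5))
f=lambda X:np.r_[proj("top",X)-(237,55),proj("side",X)-(405,228)]
print("board corner",least_squares(f,[.6,.1,.3]).x)
for p in((205,237),(253,250),(222,342)):print("machine z=.05",plane("top",*p,.05))
E
```

```text
[ 0.44896 -0.22067]
(array([ 377.4, -246. ,  131. ]), np.float64(-66.67))
(array([ 377.4, -245.8,  224. ]), np.float64(-66.67))
board corner [0.67200656 0.07973906 0.30938696]
machine z=.05 [0.35584711 0.17593964 0.05      ]
machine z=.05 [0.32598861 0.06137179 0.05      ]
machine z=.05 [0.11365292 0.12933866 0.05      ]
```

```bash
python3 -m handwheel '40 -25 0 -7 1; 80 -50 0 -14 1; 120 -75 5 -21 1; 160 -100 10 -28 0.6; 200 -130 20 -36 0.6; 240 -155 40 -43 0.6; 280 -180 60 -50 0.6; 315 -205 80 -57 0.6; 350 -230 100 -63 0.6; 370 -241 120 -66.7 0.6; 377.4 -246 131 -66.7 0.6; 377.4 -246 131 -66.7 0.6; 377.4 -246 131 -66.7 0.6' 90
python3 - <<'E'
from h import *
g=np.array([.44896,-.22067]); print(rows([*g,.007],-8.5))
im=eyes.camera("side"); cv2.imwrite("pics/s1.png",im)
cv2.imwrite("pics/t1.png",eyes.camera("top"))
t=robot.read_state(); print(t["time_s"],t["joint_pos"],t["gripper_width"])
cv2.imwrite("pics/c1.png",cv2.resize(im[150:330,130:350],None,fx=3,fy=3))
E
```

```text
time_s: 1.4
tool_pos: [0.4487, -0.2224, 0.1007]
ee_rot: [2.381, 2.049, -0.001]
ft_force: [-0.3, 0.1, -0.9]
gripper_width: 0.0512
(array([ 1.8,  0. , 93.7]), np.float64(-0.06))
1.5 [-7.02325303e-01  1.11935226e-01  1.92167839e+00 -3.24332214e-04
  1.10593847e+00 -5.52064386e-01] 0.05084903978515212
```

View pics/c1.png

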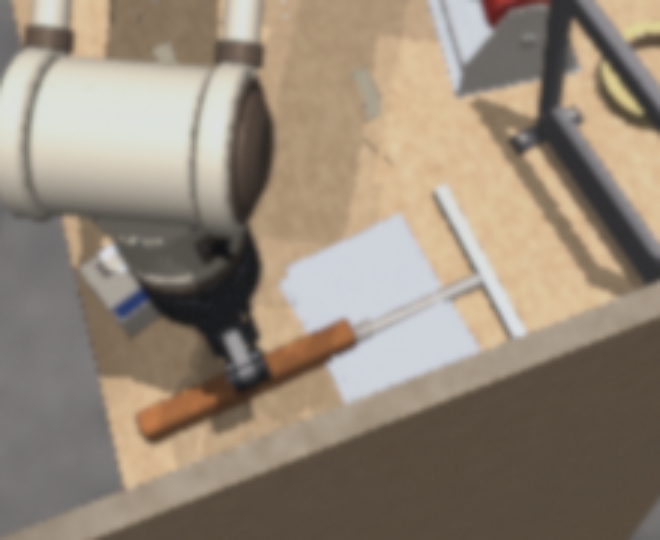

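The hand is over the grip with the jaws across it, the rake hasn't moved, and nothing is in the way. I'll descend and close.

```bash
python3 -m handwheel '1.8 0 30 0 0.6; 1.8 0 60 0 0.6; 1.8 0 80 0 0.6; 1.8 0 88 0 0.6; 1.8 0 93.5 0 0.6; 1.8 0 93.5 0 0.6; 1.8 0 93.5 0 0; 1.8 0 93.5 0 0; 1.8 0 93.5 0 0; 1.8 0 93.5 0 0; 1.8 0 93.5 0 0; 1.8 0 93.5 0 0'
```

```text
time_s: 2.7
tool_pos: [0.4502, -0.2204, 0.0082]
ee_rot: [2.378, 2.05, 0.001]
ft_force: [-1.4, 1.0, 6.8]
gripper_width: 0.0202
```

```bash
python3 -m handwheel '0 0 -10 0 0; 0 0 -30 0 0; 0 0 -55 0 0; 0 0 -80 0 0; 0 0 -105 0 0; 0 0 -130 0 0; 0 0 -150 0 0; 0 0 -165 0 0; 0 0 -170 0 0; 0 0 -170 0 0; 0 0 -170 0 0; 0 0 -170 0 0'
python3 - <<'E'
from h import *
t=cv2.imread("pics/t1.png")
a=eyes.camera("top"); b=eyes.camera("side"); cv2.imwrite("pics/t2.png",a); cv2.imwrite("pics/s2.png",b)
o=np.zeros((560,800,3),np.uint8)
o[:, :400]=cv2.resize(a[90:230,210:310],None,fx=4,fy=4); o[:,400:]=cv2.resize(b[150:290,180:280],None,fx=4,fy=4)
cv2.imwrite("pics/c2.png",o); print(robot.read_state()["time_s"])
s=robot.read_state()["tool_pos"]
h=s[:2]+.2*np.array([.148,.989]); e=.09*np.array([.989,-.148])
for z in(.178,): 
  for k in(-1,0,1): X=[*(h+k*e),z]; print(proj("top",X),proj("side",X), (proj("top",X)-(210,90))*4,(proj("side",X)-(180,150))*4+(400,0))
E
```

```text
time_s: 3.9
tool_pos: [0.4486, -0.2191, 0.1755]
ee_rot: [-2.378, -2.05, 0.001]
ft_force: [0.5, 0.3, -3.0]
gripper_width: 0.0202
4.0
[283.51344343 218.15355343] [273.95412504 177.58791494] [294.05377372 512.61421374] [775.81650016 110.35165974]
[290.19230221 176.05574591] [292.27794109 209.94246663] [320.76920884 344.22298365] [849.11176435 239.76986653]
[296.70351722 135.01462118] [312.23488916 245.18065646] [346.81406889 180.05848472] [928.93955664 380.72262584]
```

View pics/c2.png

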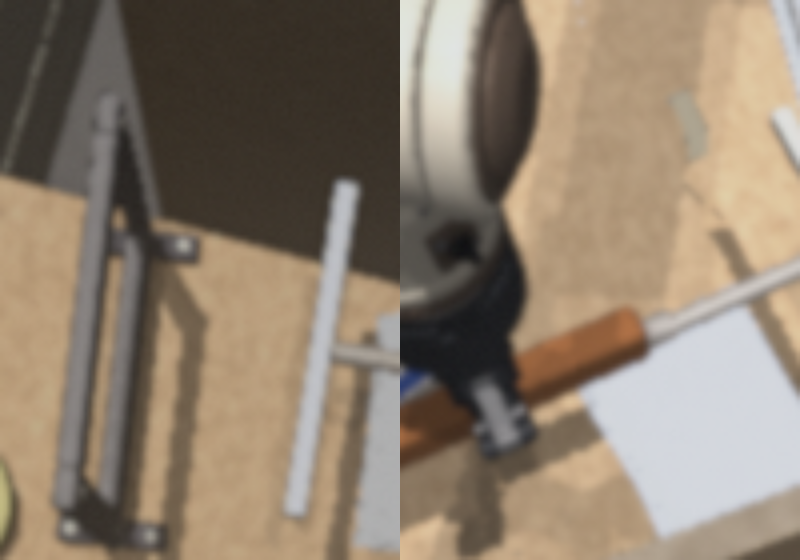

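The held rake sits where I predicted, with head ends within 2 crop pixels at (347,182) and (296,515). The moves offer only a twist about the vertical tool axis, so I can't roll the head. Instead I'll use a horizontal diagonal: yaw the rake 38° and enter one end first. The width across the guard is then 180·cos38° + 12·sin38° ≈ 149 mm, under the 165 mm window. After that I swing it square behind the guard.

```bash
cat >> h.py <<'E'
def tcp(hx,hy,th,z,L=.2):
    h=G0+hx*gx+hy*gy; a=GA+np.radians(th); return [*(h-L*np.array([np.cos(a),np.sin(a)])),z],np.degrees(a)-90
def headnow(L=.2):
    s=robot.read_state(); R=Ro.from_rotvec(s["ee_rot"]).as_matrix(); y=R[:2,1]; d=np.array([-y[1],y[0]]); d*=np.sign(d@gx)
    h=s["tool_pos"][:2]+L*d-G0; return np.round([h@gx,h@gy],4),round(np.degrees(np.arctan2(d@gy,d@gx)),2)
def plan(P): print("; ".join("%g %g %g %g 0"%(*d,w) for d,w in (rows(*tcp(*p)) for p in P)))
E
python3 - <<'E'
from h import *
print(headnow())
plan([(-.118,0,t,.177) for t in np.linspace(-3.3,-38,11)[1:]])
E
```

```text
(array([-0.116 ,  0.0002]), np.float64(-3.27))
-1.6 -11.8 -1.2 3.5 0; -0.5 -23.9 -1.1 6.97 0; 1.3 -35.9 -1.1 10.44 0; 3.8 -47.7 -1.1 13.91 0; 7.1 -59.4 -1.1 17.38 0; 11.1 -70.8 -1 20.85 0; 15.7 -82 -1 24.32 0; 21 -92.9 -1 27.79 0; 27 -103.4 -1 31.26 0; 33.6 -113.6 -1 34.73 0
```

```bash
python3 -m handwheel '-1 -12 -1 3.5 0; -0.5 -24 -1 7 0; 1.5 -36 -1 10.5 0; 4 -48 -1 14 0; 7 -59.5 -1 17.5 0; 11 -71 -1 21 0; 15.5 -82 -1 24.3 0; 21 -93 -1 27.8 0; 27 -103.5 -1 31.2 0; 33.5 -113.5 -1 34.7 0; 33.5 -113.5 -1 34.7 0; 33.5 -113.5 -1 34.7 0'
python3 - <<'E'
from h import *
print(headnow()); s=robot.read_state(); print(s["time_s"],np.round(s["joint_pos"],2))
a=eyes.camera("top"); cv2.imwrite("pics/t3.png",a)
b=eyes.camera("side"); cv2.imwrite("pics/s3.png",b)
o=np.zeros((560,800,3),np.uint8)
o[:, :400]=cv2.resize(a[90:230,200:300],None,fx=4,fy=4); o[:,400:]=cv2.resize(b[110:250,230:330],None,fx=4,fy=4)
h=headnow(); H=G0+h[0][0]*gx+h[0][1]*gy; an=GA+np.radians(h[1]); e=.09*np.array([-np.sin(an),np.cos(an)])
for k in(-1,0,1):
  X=[*(H+k*e),s["tool_pos"][2]+.001]; print((proj("top",X)-(200,90)+.5)*4,(proj("side",X)-(230,110)+.5)*4+(400,0))
  Y=[*(G0+k*.0995*gy),.24]; print(" g",(proj("top",Y)-(200,90)+.5)*4,(proj("side",Y)-(230,110)+.5)*4+(400,0))
cv2.imwrite("pics/c3.png",o)
plan([(x,0,-38,.177) for x in np.linspace(-.118,.075,20)[1:]])
E
```

```text
time_s: 5.2
tool_pos: [0.3421, -0.17, 0.1777]
ee_rot: [2.882, 1.25, 0.0]
ft_force: [0.0, -0.0, -2.7]
gripper_width: 0.0205
(array([-0.1184, -0.0005]), np.float64(-37.9))
5.2 [-0.78 -0.34  2.17 -0.    1.31 -0.03]
[484.62096202 224.60809723] [623.76675643 561.68526816]
 g [152.52594366  98.1650347 ] [958.98258941 397.42438937]
[367.9481364  344.93261697] [647.63384641 404.5241989 ]
 g [129.5271132  294.89053328] [847.21423461 247.98680491]
[248.77790431 467.83270847] [669.34169402 261.58140427]
 g [105.81974114 497.6766966 ] [745.54177126 112.04772486]
8 -7.5 0.8 0.08 0; 16.1 -13.7 0.8 0.08 0; 24.1 -20 0.8 0.08 0; 32.1 -26.2 0.8 0.08 0; 40.1 -32.5 0.8 0.08 0; 48.1 -38.7 0.8 0.08 0; 56.1 -44.9 0.8 0.08 0; 64.1 -51.2 0.8 0.08 0; 72.1 -57.4 0.8 0.08 0; 80.2 -63.7 0.8 0.08 0; 88.2 -69.9 0.8 0.08 0; 96.2 -76.1 0.8 0.08 0; 104.2 -82.4 0.8 0.08 0; 112.2 -88.6 0.8 0.08 0; 120.2 -94.9 0.8 0.08 0; 128.2 -101.1 0.8 0.08 0; 136.3 -107.4 0.8 0.08 0; 144.3 -113.6 0.8 0.08 0; 152.3 -119.8 0.8 0.08 0
```

View pics/c3.png

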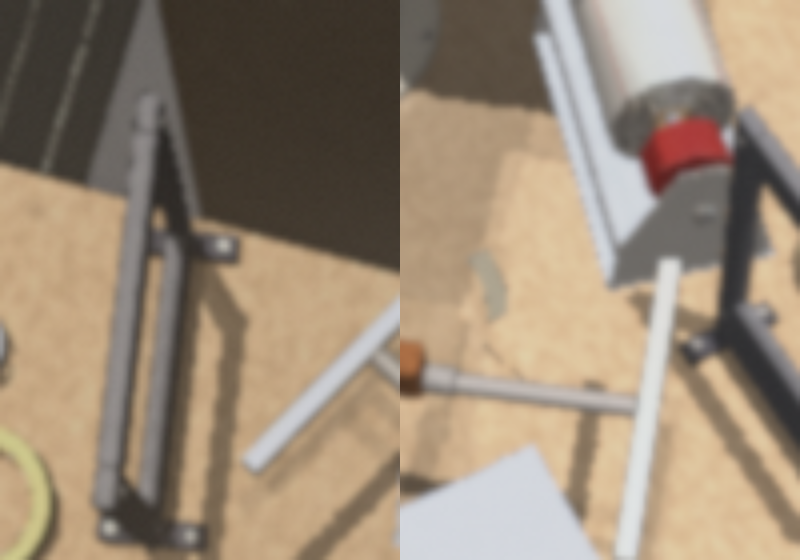

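The picture matches the prediction within about 1.5 px: head near end at (254,463), guard bar ends at (150,95) and (107,500). The guard centre shows about 2 mm nearer the robot, so I add that shift and go through in two stages.

```bash
python3 -m handwheel '7 -9 0.8 0 0; 15 -15.5 0.8 0 0; 23 -21.5 0.8 0 0; 31 -28 0.8 0 0; 39 -34 0.8 0 0; 47 -40.5 0.8 0 0; 55 -46.5 0.8 0 0; 63 -53 0.8 0 0; 71 -59 0.8 0 0; 75 -62.5 0.8 0 0; 79 -65.5 0.8 0 0; 79 -65.5 0.8 0 0; 79 -65.5 0.8 0 0'
python3 - <<'E'
from h import *
print(headnow()); s=robot.read_state(); print(s["time_s"],np.round(s["joint_pos"],2))
a=eyes.camera("top"); b=eyes.camera("side"); cv2.imwrite("pics/t4.png",a)
o=np.zeros((560,800,3),np.uint8)
o[:, :400]=cv2.resize(a[90:230,200:300],None,fx=4,fy=4); o[:,400:]=cv2.resize(b[110:250,270:370],None,fx=4,fy=4)
cv2.imwrite("pics/c4.png",o)
plan([(x,0.002,-38,.177) for x in np.arange(-.012,.0721,.012)])
E
```

```text
time_s: 6.6
tool_pos: [0.3483, -0.0675, 0.177]
ee_rot: [2.883, 1.248, -0.0]
ft_force: [-0.9, 0.1, -2.2]
gripper_width: 0.0206
(array([-0.0159,  0.0025]), np.float64(-37.97))
6.6 [-0.54 -0.43  2.23 -0.    1.34  0.22]
3.5 -2.3 0 0 0; 13 -9.6 0 0 0; 22.4 -17 0 0 0; 31.9 -24.4 0 0 0; 41.4 -31.8 0 0 0; 50.8 -39.2 0 0 0; 60.3 -46.6 0 0 0; 69.7 -54 0 0 0
```

View pics/c4.png

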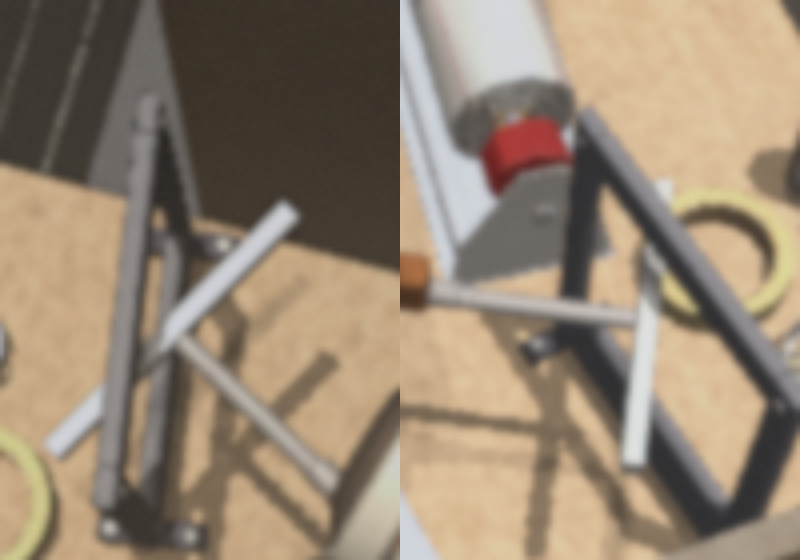

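The leading end is through at crop (55,450), clear of the posts and lintel, and the force is normal. I'll continue to x = 72 mm.

```bash
python3 -m handwheel '3.5 -2.3 0 0 0; 8 -6 0 0 0; 13 -9.6 0 0 0; 18 -13 0 0 0; 22.4 -17 0 0 0; 27 -20.5 0 0 0; 32 -24.4 0 0 0; 36.5 -28 0 0 0; 41.5 -32 0 0 0; 46 -35.5 0 0 0; 51 -39 0 0 0; 55.5 -43 0 0 0; 60 -46.5 0 0 0; 65 -50.3 0 0 0; 69.7 -54 0 0 0; 69.7 -54 0 0 0; 69.7 -54 0 0 0'
python3 - <<'E'
from h import *
print(headnow()); s=robot.read_state(); print(s["time_s"],np.round(s["joint_pos"],2))
a=eyes.camera("top"); b=eyes.camera("side"); cv2.imwrite("pics/t5.png",a)
o=np.zeros((560,800,3),np.uint8)
o[:, :400]=cv2.resize(a[90:230,180:280],None,fx=4,fy=4); o[:,400:]=cv2.resize(b[110:250,270:370],None,fx=4,fy=4)
cv2.imwrite("pics/c5.png",o)
plan([(.072+.004*i/10,.002-.002*i/10,-38+3.8*i,.177) for i in range(1,11)])
E
```

```text
time_s: 8.4
tool_pos: [0.3565, 0.0205, 0.177]
ee_rot: [2.883, 1.249, -0.0]
ft_force: [0.5, 0.8, -3.4]
gripper_width: 0.0203
(array([0.0725, 0.0023]), np.float64(-37.95))
8.4 [-0.28 -0.42  2.23 -0.    1.33  0.47]
0.8 13.3 0 -3.78 0; 2.5 26.4 0 -7.58 0; 5.2 39.4 0 -11.38 0; 8.7 52.2 0 -15.18 0; 13 64.8 0 -18.98 0; 18.2 77.1 0 -22.78 0; 24.1 89.1 0 -26.58 0; 30.9 100.7 0 -30.38 0; 38.4 111.8 0 -34.18 0; 46.7 122.4 0 -37.98 0
```

View pics/c5.png

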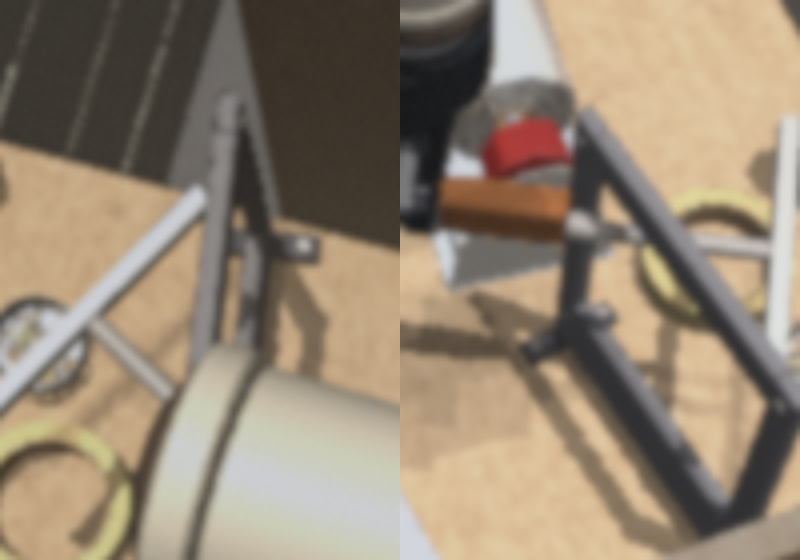

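The head is fully behind the guard (trailing end at (195,195)), and the shank is clear of the near post. Now I turn it square.

```bash
python3 -m handwheel '0.8 13.3 0 -3.8 0; 2.5 26.4 0 -7.6 0; 5.2 39.4 0 -11.4 0; 8.7 52.2 0 -15.2 0; 13 64.8 0 -19 0; 18.2 77.1 0 -22.8 0; 24 89 0 -26.6 0; 31 100.7 0 -30.4 0; 38.4 111.8 0 -34.2 0; 43 118 0 -36.5 0; 46.7 122.4 0 -38 0; 46.7 122.4 0 -38 0; 46.7 122.4 0 -38 0; 46.7 122.4 0 -38 0; 46.7 122.4 0 -38 0'
python3 - <<'E'
from h import *
print(headnow()); s=robot.read_state(); print(s["time_s"],np.round(s["joint_pos"],2))
a=eyes.camera("top"); b=eyes.camera("side")
o=np.zeros((560,800,3),np.uint8)
o[:, :400]=cv2.resize(a[90:230,180:280],None,fx=4,fy=4); o[:,400:]=cv2.resize(b[110:250,270:370],None,fx=4,fy=4)
cv2.imwrite("pics/c6.png",o)
cv2.imwrite("pics/t6.png",a)
h=headnow(); H=G0+h[0][0]*gx+h[0][1]*gy; an=GA+np.radians(h[1]); e=.09*np.array([-np.sin(an),np.cos(an)])
for k in(-1,0,1):
  X=[*(H+k*e),s["tool_pos"][2]+.001]; print((proj("top",X)-(180,90)+.5)*4,(proj("side",X)-(270,110)+.5)*4+(400,0))
E
```

```text
time_s: 10.0
tool_pos: [0.4775, -0.0292, 0.177]
ee_rot: [-2.32, -2.119, 0.0]
ft_force: [0.1, -0.4, -3.8]
gripper_width: 0.0207
(array([0.0762, 0.0004]), np.float64(0.01))
10.0 [-0.31 -0.05  1.92  0.    1.27 -0.22]
[ 98.69608281 144.24000593] [883.35505508 372.35971552]
[ 77.7985678  309.55326176] [787.02520067 249.07345733]
[ 56.36334482 479.12014561] [697.98683136 135.11909236]
```

View pics/c6.png

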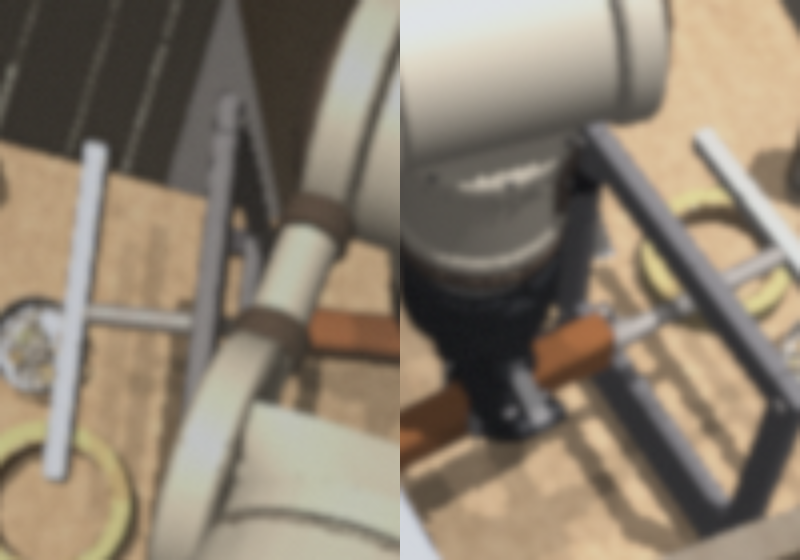

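```bash
python3 - <<'E'
from h import *
for f in("top0","t6"):
    q=cv2.cvtColor(cv2.imread(f"pics/{f}.png"),cv2.COLOR_BGR2HSV)[230:280,345:415]
    m=cv2.moments(cv2.inRange(q,(105,100,50),(130,255,255)),True); print(f,m["m00"],m["m10"]/max(m["m00"],1)+345,m["m01"]/max(m["m00"],1)+230)
robot.job_done(); s=robot.read_state(); print(s["time_s"],s["tool_pos"],s["gripper_width"])
E
```

```text
top0 89.0 378.34831460674155 244.77528089887642
t6 86.0 378.27906976744185 244.7674418604651
the job is handed in; nothing more can be done
the job is handed in; nothing more can be done
```

I gripped the rake by its wooden grip about 30 mm behind the marked hold point, lifted it 17 cm, passed the head through the window and turned it square. I handed in at about 10 s with the rake held still.

**Departure from the task:** I did not tilt the head about the shank onto the window's diagonal. The moves only allow a twist about the vertical tool axis, so that roll was not possible. Instead I kept the head level, yawed the rake 38° and put one end through first, about 149 mm across the 165 mm opening. Behind the guard I swung it square.

**Last checks before handing in:**
- **Position:** the head centre is about 76 mm beyond the guard's mid-plane, centred sideways to about 2 mm and square to the guard within about 1°. It sits about 43 mm above the window's centre (limit 65). I held it high on purpose so the gripper body would clear the guard's top.
- **Camera agreement:** the head ends in the pictures match the computed ones within about 2 px.
- **Contact:** the pictures show the shank through the window with the rake clear of the guard. The wrist showed only about the rake's weight. Grip opening was steady at 20.7 mm.
- **Bystanders:** the carton moved less than 0.1 px. The tin and tape roll look unmoved in the last picture.

No check failed. The only disagreement was the guard's centre, about 2 mm off between measurements; I allowed for that during the pass. The hand-in gave no verdict.

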